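One click on the canister's vent dial

ROBOT

A 7-joint arm with a two-finger parallel gripper is mounted at the origin on the work surface. World frame = base frame: x ahead of the robot, y to its left, z up, the work surface at z = 0. Lengths are in m, angles in degrees, forces in N, time in s.
With the tool pointing down it reaches from about 0.425 to 0.875 m from the base axis. Payload 4.7 kg.
Tool frame: the origin (TCP) lies midway between the tips of the shut fingers; the grasp point (between the pads) lies 19 mm behind it; z points along the fingers, y is the direction in which the jaws open and shut (so a half turn about z gives the same grasp; the last joint's range is limited). The gripper opens to 87 mm and grips with 3 to 60 N. Pads are 19 mm wide; open, the fingers measure 117 mm over their backs; the gripper's body (75 mm by 190 mm) begins 51 mm behind the grasp point.
Start: joints at [-67.832, 18.392, -4.016, 83.108, 1.295, 78.541, -3.26], TCP at [0.237, 0.605, 0.223] pointing down, gripper open.
Joint ranges: [-163.93, 163.93], [-17.29, 119.83], [-79.2, 71.16], [3.27, 140.29], [-89.18, 269.18], [5.43, 117.66], [-154.24, 154.24]. Speed limits (degrees/s): [147.25, 147.25, 180, 180, 180, 180, 180].

INTERFACE

Orientations are given as [roll, pitch, yaw] about the fixed x, y, z axes, in that order (R = Rz(yaw) Ry(pitch) Rx(roll)).
In Python, from cell import env gives the robot as it stands. The module is installed in compiled form; this text tells all that it offers.
- The arm moves only by the tool servo_tool, never from a script. Its argument "plan" is a list of rows, each a list of 3 entries, a list of its own where there are three numbers: the opening, from 0 (shut) to 1 (fully open), then the shift along the tool's x, y, z in cm, then the turn, a rotation vector about the tool's x, y, z in degrees. A call has 1 to 20 rows; each row shifts and turns the pose as measured when the row begins, along the tool's axes as they then stand; what a row does not reach is not made up. A row lasts 1/12 s, in which the tool goes at most 41.7 mm and 7.16 degrees, less where a joint would pass 70% of its speed; a pose out of reach is approached as far as the arm can. A call is refused whole if a number of a shift passes 4.17 or a number of a turn 7.16, either way. A call with a gripper value outside its range is refused whole. The fingers move at their own pace and stop on an object; "force" is the grip in N (left out, the last holds). Time passes only in rows, so rows that do not move let the fingers close. It gives the time, the measured TCP pose, the force and the opening at its end, in the units of the state.
- env.get_obs(): the state, without advancing time (a new reading comes with each control period).
- env.read_camera(name): name is "scene" or "top"; returns a dict with "image" (400x640x3 uint8, blue, green, red), "fx", "fy", "cx", "cy" (pixels), "rvec" (rotation vector, rad) and "tvec" (3), from world to camera coordinates, as OpenCV has them. Camera axes: x right, y down, z forward; pixel columns grow to the right and rows downward; lengths in m; the calibration is good to about 2 mm. A picture is of the moment at which its call begins. There is no depth.
- env.sign_off(): hands the job in, once; it reports no verdict.
The state is a dict: "time_s": time; "qpos": joint angles; "joint_velocities": joint speeds; "effort": joint torques, N m; "tool_pos": TCP position; "tool_rot": TCP orientation; "force": force on the tool from outside, world axes, zero at the start; "wrist_torque": the same for the moment, N m; "grip_width": finger opening in m.
Only numpy, scipy, OpenCV 4.12 (cv2) and the standard library are available. Lean on these libraries where they do the work, as an engineer would, in place of code of your own. Each camera call takes 0.05 s, during which the arm holds its last target. There are 200 camera calls.

TASK

Set the vent on the aluminium canister to half open: with a fingertip laid on the knurled dial on its top, rub the dial round clockwise (seen from above) until it clicks into the next position, pointer at the middle-sized stud, and do not run on past that click. Leave the canister standing where it is, neither lifted, tipped nor pushed away, disturb nothing else on the shelf, and finish with the hand clear.

Things in the scene. Friction and masses are not known exactly. Their poses are not given: they have to be found in the camera images.
- canister: Loose upright aluminium canister, about 1 kg, 108 mm wide, with a 124 mm collar at 74 to 80 mm height; origin at the centre of its underside, z up. On the collar, 56 mm from the axis, three steel studs 4 mm high: small (4 mm wide, shut) towards its +x, middle (7 mm, half open) 45 degrees clockwise of that seen from above, large (10 mm, fully open) at 90 degrees.
- dial_face (a point): Centre of the dial's flat top face, 100 mm above the canister's underside. The dial is a plain aluminium disc on the canister's axis, 98 mm wide and 20 mm high, knurled round its rim; too wide to pinch. A fingertip pressing on the top face with 6 to 10 N, 30 to 38 mm from the axis, carries it round.
- dial_pointer (a point): Outer end of the dark pointer line inlaid flush in the dial's top face, 47 mm from the axis; it turns with the dial.
- dial (a joint): Turn of the dial in rad, growing clockwise seen from above: 0 shut (small stud; the start), 0.785 half open (middle stud), 1.571 fully open (large stud), stops 0.25 beyond either end. Each position clicks: it takes up to about 0.07 N m to turn it over the hump midway (0.39, 1.18), after which it springs by itself into the next position when let go.
- ramekins: Stack of three nested white ceramic ramekins, 88 mm across and 70 mm high, loose; origin at the centre of the underside. Bystander.
- infuser: Steel tea infuser ball, 50 mm across on a small flat foot, 61 mm high, loose; origin at the centre of the underside. Bystander.
- spatula: Blue spatula, 260 mm long, lying crosswise beyond the other things, loose; origin under its middle. Bystander.
Mind the look-alikes: they are no part of the job. Leave any blue, orange or yellow look-alike of the canister alone.

How it is judged (in metres and radians):
At the end, for the whole second after the job is handed in: The dial rests in its half-open click (0.785 rad, within 0.12), the canister stands upright within 30 mm of where it stood, and the ramekins, infuser and spatula lie within 20 mm of where they were (value of joint dial between 0.665 and 0.905 rad and velocity of joint dial between -0.1 and 0.1 rad/s and distance of canister from where it was at the start of the episode below 0.03 m and angle between canister's own z axis and vertical below 0.05 rad and linear speed of canister below 0.02 m/s and distance of each of ramekins, infuser, spatula from where it was at the start of the episode below 0.02 m); the robot touches nothing.
It fails at once if the dial runs past the half-open click to the next one (value of joint dial above 1.2 rad).
It fails at once if the canister is lifted more than 8 mm (height (world z) of canister above 0.008 m).
It fails at once if the canister is tipped more than 0.12 rad (angle between canister's own z axis and vertical above 0.12 rad).
It fails at once if the canister is pushed more than 40 mm (distance of canister from where it was at the start of the episode above 0.04 m).
It fails at once if a bystander is disturbed by more than 25 mm (distance of any of ramekins, infuser, spatula from where it was at the start of the episode above 0.025 m).
It also fails if it takes over 38 s, if anything falls off the work surface, if the arm or the gripper's body presses on something with over 40 N, if the wrist force passes 120 N, or if a joint passes its speed limit or range.

## Working session

There is one attempt and no reset: what is moved stays moved. The work goes in short steps, Python scripts to look and compute and a tool call to move; the robot and the scene stay as the last step left them, time stands still between calls to the robot, and variables do not carry over. Pictures are saved under pics/ and viewed, about 8 in all and at most 12, crops included, and the job is handed in when it is done.

Besides the shell and the picture viewer there is one more tool, called after ">>>" as name(argument=value, ...), one argument or row to a line, values as JSON. servo_tool: Moves the arm, as the interface text tells. Its arguments: {"type":"object","properties":{"plan":{"type":"array"},"force":{"type":"number"}},"required":["plan"]}

```bash
mkdir -p pics; python3 - <<'E'
from cell import env
import cv2
o=env.get_obs();print(o)
for n in("scene","top"):
    c=env.read_camera(n);cv2.imwrite(f"pics/{n}0.png",c["image"]);print(n,c["fx"],c["fy"],c["cx"],c["cy"],c["rvec"],c["tvec"])
E
```

```text
{'time_s': 0.0, 'qpos': array([-67.83117535,  18.43999275,  -4.0157488 ,  83.173599  ,
         1.2959821 ,  78.53908529,  -3.25973147]), 'joint_velocities': array([ 0.07934872, -0.06338911,  0.00035375, -0.03038586,  0.01081079,
        0.06429731, -0.04627269]), 'effort': array([-6.13786688e-05, -4.91290069e+01, -4.03837077e-01, -3.12521124e+01,
       -6.36851834e-02,  4.37316787e-02,  1.98548432e-04]), 'tool_pos': array([0.23661357, 0.6048316 , 0.22146237]), 'tool_rot': array([-1.79892617e+02,  6.47649812e-03,  1.58641573e+02]), 'force': array([ 0.61036258,  0.17546217, -0.09577792]), 'wrist_torque': array([ 0.00755275,  0.0081398 , -0.01426584]), 'grip_width': 0.08699566104470949}
scene 427.24233030502387 427.24233030502387 320.8405290593138 201.41002957023548 [ 1.44679086  2.34681449 -0.6829177 ] [ 0.19548986 -0.43071501  1.51689855]
top 365.11797486870114 365.11797486870114 319.8550049154365 203.7545374614163 [ 2.14957191 -2.16826267  0.10220289] [0.10341292 0.57773799 0.80892591]
```

View pics/scene0.png

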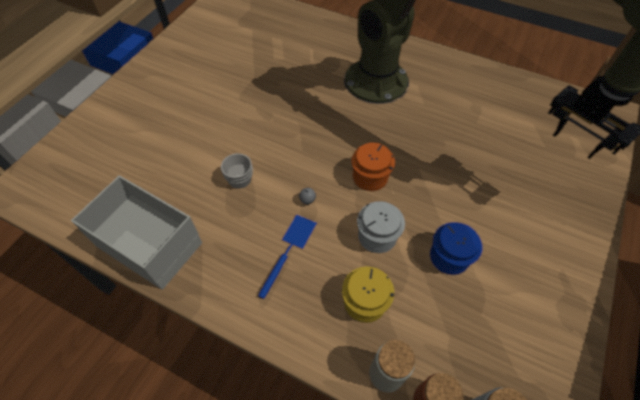

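View pics/top0.png

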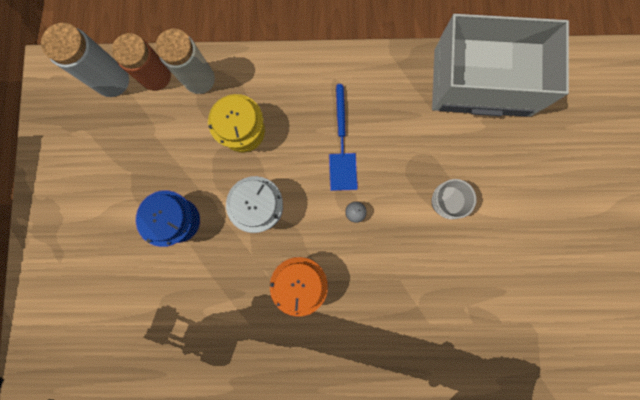

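The silver canister is in the top view at about (254,204) and in the scene view at (381,225). The ramekins, infuser and spatula are well clear of it. The coloured look-alikes stand around it: blue (167,218), yellow (236,122), orange (298,286).

```bash
cat >h.py <<'E'
import cv2,numpy as np
from cell import env
def ray(c,uv,z):
    R=cv2.Rodrigues(np.array(c["rvec"]))[0];t=np.array(c["tvec"])
    C=-R.T@t
    d=R.T@np.array([(uv[0]-c["cx"])/c["fx"],(uv[1]-c["cy"])/c["fy"],1])
    return C+d*(z-C[2])/d[2]
def proj(c,p):
    K=np.array([[c["fx"],0,c["cx"]],[0,c["fy"],c["cy"]],[0,0,1.]])
    return cv2.projectPoints(np.float64(p).reshape(-1,1,3),np.array(c["rvec"]),np.array(c["tvec"]),K,None)[0].reshape(-1,2)
E
python3 - <<'E'
from h import *
for n,(x0,y0) in dict(scene=(340,185),top=(215,165)).items():
    c=env.read_camera(n);im=c["image"]
    crop=im[y0:y0+80,x0:x0+80]
    hsv=cv2.cvtColor(crop,cv2.COLOR_BGR2HSV)
    m=((hsv[...,1]<45)&(hsv[...,2]>90)).astype(np.uint8)*255
    cn=max(cv2.findContours(m,0,1)[0],key=cv2.contourArea)
    e=cv2.fitEllipse(cv2.convexHull(cn));print(n,e[0][0]+x0,e[0][1]+y0,e[1:],)
    for z in(.077,.1):print(z,ray(c,(e[0][0]+x0,e[0][1]+y0),z))
    big=cv2.resize(crop,None,fx=5,fy=5,interpolation=cv2.INTER_CUBIC)
    cv2.imwrite(f"pics/{n}c.png",big)
a=[cv2.imread(f"pics/{n}c.png") for n in("top","scene")]
cv2.imwrite("pics/c1.png",np.hstack(a))
E
```

```text
scene 381.5427665710449 223.7000389099121 ((43.29861831665039, 48.64673614501953), 141.7349090576172)
0.077 [0.58029685 0.24810057 0.077     ]
0.1 [0.59376641 0.25049127 0.1       ]
top 254.0863037109375 204.1642723083496 ((56.31782531738281, 56.86789321899414), 71.44808197021484)
0.077 [0.57417426 0.24154176 0.077     ]
0.1 [0.57165179 0.23705016 0.1       ]
```

View pics/c1.png

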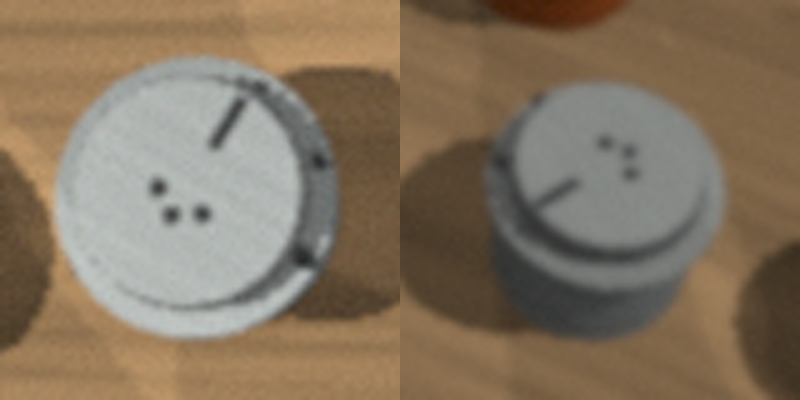

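The crops show the pointer tip in the top view at crop (243,98) and in the scene view at (537,208). Two of the studs are at crop (318,160) and (303,256), clockwise of the pointer. Next I'll triangulate the dial centre from both views.

```bash
python3 - <<'E'
from h import *
t=env.read_camera("top");s=env.read_camera("scene")
T=lambda u,v:(215+u/5-.4,165+v/5-.4)
S=lambda u,v:(340+(u-400)/5-.4,185+v/5-.4)
print("top dial",ray(t,T(188,189),.1),"collar",ray(t,(254.1,204.2),.08))
print("scene dial",ray(s,S(610,166),.1))
print("tip top",ray(t,T(243,98),.1),"tip sc",ray(s,S(537,208),.1))
for p in [(318,160),(303,256),(258,86)]:print("stud",ray(t,T(*p),.084))
o=env.get_obs();print(o["tool_pos"])
E
```

```text
top dial [0.57545771 0.24110981 0.1       ] collar [0.57376671 0.24092509 0.08      ]
scene dial [0.57756047 0.24403286 0.1       ]
tip top [0.61432124 0.21805212 0.1       ] tip sc [0.61712344 0.2203588  0.1       ]
stud [0.58941539 0.18792819 0.084     ]
stud [0.54773179 0.19422126 0.084     ]
stud [0.62219123 0.2142746  0.084     ]
[0.23671207 0.60519383 0.2222147 ]
```

>>> servo_tool(
  plan=[
    [0,[-2.5,-1.3,0],[0,0,0]],
    [0,[-2.5,-1.3,0],[0,0,0]],
    [0,[-2.5,-1.3,0],[0,0,0]],
    [0,[-2.5,-1.3,0],[0,0,0]],
    [0,[-2.5,-1.3,0],[0,0,0]],
    [0,[-2.5,-1.3,0],[0,0,0]],
    [0,[-2.5,-1.3,0],[0,0,0]],
    [0,[-2.5,-1.3,0],[0,0,0]],
    [0,[-2.5,-1.3,0],[0,0,0]],
    [0,[-2.5,-1.3,0],[0,0,0]],
    [0,[-2.5,-1.3,0],[0,0,0]],
    [0,[-2.5,-1.3,0],[0,0,0]],
    [0,[-2.5,-1.3,0],[0,0,0]],
    [0,[-2.5,-1.3,0],[0,0,0]],
    [0,[-2.5,-1.3,0],[0,0,0]],
    [0,[0,0,0],[0,0,0]],
  ],
  force=20,
)

```text
time_s: 1.63
tool_pos: [0.5249, 0.2745, 0.2197]
tool_rot: [-180.0, -0.1, 159.1]
force: [-0.1, -1.2, -0.5]
grip_width: 0.001
```

>>> servo_tool(
  plan=[
    [0,[-0.6,-0.3,1.5],[0,0,0]],
    [0,[-0.6,-0.3,1.5],[0,0,0]],
    [0,[-0.6,-0.3,1.5],[0,0,0]],
    [0,[-0.6,-0.3,1.5],[0,0,0]],
    [0,[0,0,1.5],[0,0,0]],
    [0,[0,0,1],[0,0,0]],
    [0,[0,0,0],[0,0,0]],
    [0,[0,0,0],[0,0,0]],
  ],
)

```text
time_s: 2.3
tool_pos: [0.5463, 0.2514, 0.1327]
tool_rot: [179.9, 0.1, 158.7]
force: [0.4, -0.1, -0.2]
grip_width: 0.0004
```

```bash
python3 - <<'E'
from h import *
o=env.get_obs();print(o["tool_pos"],o["tool_rot"],o["force"],o["wrist_torque"])
a=[]
for n in("top","scene"):
    c=env.read_camera(n);u,v=proj(c,[[.576,.242,.1]])[0].astype(int)
    a.append(cv2.resize(c["image"][v-50:v+50,u-50:u+50],(400,400),interpolation=cv2.INTER_CUBIC))
cv2.imwrite("pics/c2.png",np.hstack(a))
E
```

```text
[0.54634805 0.25144447 0.13272159] [1.79868304e+02 6.11387333e-02 1.58734286e+02] [ 0.3799493  -0.0948895  -0.15012126] [ 0.00218709  0.01661893 -0.02677931]
```

View pics/c2.png

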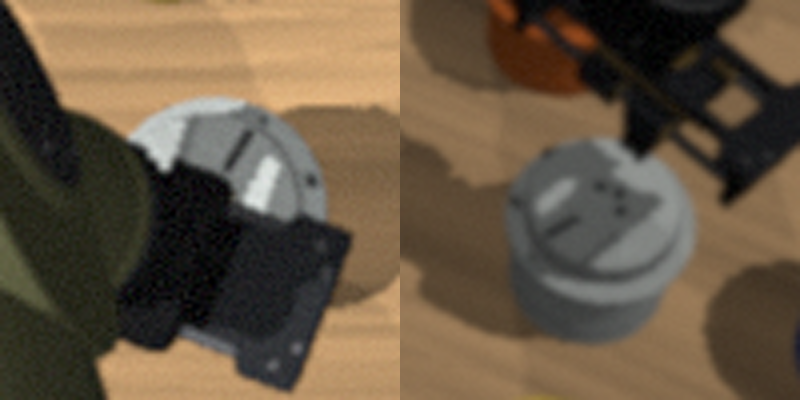

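Both views show the hand over the near-left edge of the dial: the fingertip is at crop (640,152) in the scene view, and the pointer stays visible at (563,226). Next, slowly down to contact.

>>> servo_tool(
  plan=[
    [0,[0.2,0.1,0.8],[0,0,0]],
    [0,[0.1,0.1,0.8],[0,0,0]],
    [0,[0,0,0.6],[0,0,0]],
    [0,[0,0,0.3],[0,0,0]],
    [0,[0,0,0.1],[0,0,0]],
    [0,[0,0,0],[0,0,0]],
  ],
)

```text
time_s: 2.9
tool_pos: [0.5453, 0.2573, 0.1076]
tool_rot: [179.6, 0.2, 158.9]
force: [0.2, 0.1, 0.1]
grip_width: 0.0008
```

>>> servo_tool(
  plan=[
    [0,[0,0,0.3],[0,0,0]],
    [0,[0,0,0.3],[0,0,0]],
    [0,[0,0,0.2],[0,0,0]],
    [0,[0,0,0.2],[0,0,0]],
  ],
)

```text
time_s: 3.23
tool_pos: [0.5465, 0.2586, 0.1002]
tool_rot: [179.4, 0.3, 158.9]
force: [-4.3, -0.2, 17.0]
grip_width: 0.0008
```

>>> servo_tool(
  plan=[
    [0,[0,0,0.05],[0,0,0]],
    [0,[0,0,0.05],[0,0,0]],
  ],
)

```text
time_s: 3.4
tool_pos: [0.5475, 0.2592, 0.1009]
tool_rot: [179.2, 0.4, 158.9]
force: [1.0, 0.4, -0.7]
grip_width: 0.0005
```

>>> servo_tool(
  plan=[
    [0,[0,0,0.1],[0.5,0.3,0]],
    [0,[0,0,0.12],[0.4,0.2,0]],
    [0,[0,0,0.12],[0.1,0,0]],
  ],
)

```text
time_s: 3.65
tool_pos: [0.5482, 0.26, 0.1004]
tool_rot: [-179.8, -0.1, 158.8]
force: [-2.1, -1.0, 7.2]
grip_width: 0.0004
```

>>> servo_tool(
  plan=[
    [0,[-0.04,0.15,0.12],[0.1,0.1,3]],
    [0,[-0.04,0.15,0.12],[0.1,0.1,3]],
    [0,[-0.04,0.15,0.12],[0.1,0,3]],
    [0,[-0.04,0.15,0.12],[0.1,0,3]],
  ],
)

```text
time_s: 3.98
tool_pos: [0.5525, 0.2655, 0.1004]
tool_rot: [-179.4, -0.3, 146.4]
force: [-2.7, -1.3, 8.4]
grip_width: 0.0003
```

```bash
cat >m.py <<'E'
from h import *
import sys
o=env.get_obs();p=o["tool_pos"][:2]-[.576,.242];print(o["tool_pos"],o["tool_rot"],o["force"],"r",np.hypot(*p),"ang",np.degrees(np.arctan2(p[1],p[0])))
C=np.array([.576,.242])+[.0012,.0015]   # scene-view bias
c=env.read_camera("scene")
g=cv2.cvtColor(c["image"],cv2.COLOR_BGR2GRAY)
th=np.radians(np.arange(-150,40,1.))
pts=np.array([[[C[0]+r*np.cos(t),C[1]+r*np.sin(t),.1] for r in np.linspace(.028,.044,9)] for t in th])
uv=proj(c,pts.reshape(-1,3)).astype(np.float32)
v=cv2.remap(g,uv[:,:1],uv[:,1:],cv2.INTER_LINEAR).reshape(len(th),9).mean(1)
d=v-cv2.blur(v.astype(np.float32).reshape(-1,1),(1,31)).ravel()
i=np.argsort(d)[:6];print("pointer deg",np.degrees(th[i]),d[i].round(1))
u,w=proj(c,[[.576,.242,.09]])[0].astype(int)
if len(sys.argv)>1:cv2.imwrite(sys.argv[1],cv2.resize(c["image"][w-40:w+40,u-40:u+40],(480,480),interpolation=cv2.INTER_CUBIC))
E
python3 m.py pics/c3.png
```

```text
[0.55249492 0.26552856 0.10041735] [-179.36903623   -0.3359825   146.35207726] [-2.72109003 -1.29620512  8.38039531] r 0.03325781110223628 ang 134.97139833033873
pointer deg [-47. -48. -46. -49. -45. -50.] [-18.  -17.7 -17.2 -16.4 -15.3 -14. ]
```

View pics/c3.png

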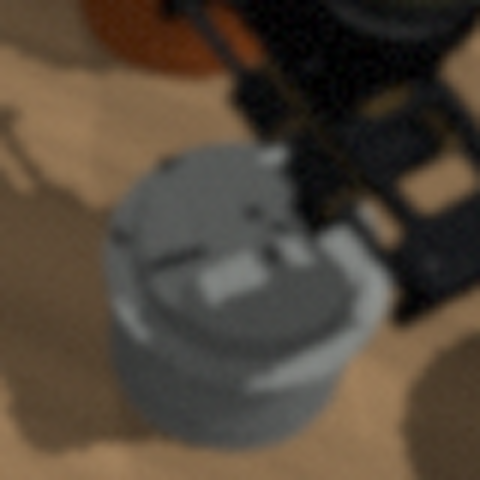

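The pointer has turned with the fingertip, from about -31° to -47°, and shows as the dark line at (175,258). The canister hasn't moved. I'll continue.

>>> servo_tool(
  plan=[
    [0,[-0.04,0.15,0.12],[-0.1,-0.1,3]],
    [0,[-0.04,0.15,0.12],[-0.1,-0.1,3]],
    [0,[-0.04,0.15,0.12],[0,0,3]],
    [0,[-0.04,0.15,0.12],[0,0,3]],
  ],
)

```text
time_s: 4.37
tool_pos: [0.5604, 0.2714, 0.1005]
tool_rot: [-179.9, 0.0, 133.7]
force: [0.4, -0.4, 5.4]
grip_width: 0.0004
```

```bash
python3 m.py
```

```text
[0.56039179 0.27136136 0.1004812 ] [-1.79850005e+02  3.08937486e-02  1.33696452e+02] [ 0.37035205 -0.38759465  5.42319615] r 0.03325215599727889 ang 117.99466660124536
pointer deg [-66. -65. -67. -64. -63. -68.] [-16.4 -15.5 -14.8 -14.3 -13.1 -12.1]
```

The pointer is at -66°, about 35° of turn, so it is past the 22.5° hump. Lifting off lets it spring the rest of the way into the click.

>>> servo_tool(
  plan=[
    [0,[0,0,-0.4],[0,0,0]],
    [0,[0,0,-1],[0,0,0]],
    [0,[0,0,-2.5],[0,0,0]],
    [0,[0,0,-3.5],[0,0,0]],
    [0,[0,0,-3.5],[0,0,0]],
    [0,[1,0,-2],[0,0,0]],
    [0,[3,0,0],[0,0,0]],
    [0,[4,0,0],[0,0,0]],
    [0,[4,0,0],[0,0,0]],
    [0,[4,0,0],[0,0,0]],
    [0,[0,0,0],[0,0,0]],
    [0,[0,0,0],[0,0,0]],
  ],
)

```text
time_s: 5.42
tool_pos: [0.4459, 0.3866, 0.2377]
tool_rot: [-179.4, 0.1, 133.6]
force: [1.8, -1.0, 0.7]
grip_width: 0.0
```

```bash
python3 m.py pics/a.png; python3 - <<'E'
from h import *
c=env.read_camera("top");a=cv2.imread("pics/top0.png")[130:250,200:500];b=c["image"][130:250,200:500]
cv2.imwrite("pics/c4.png",cv2.resize(np.vstack([a,b]),None,fx=2.4,fy=2.4,interpolation=cv2.INTER_CUBIC))
E
```

```text
[0.44590062 0.38657586 0.23770493] [-1.79358943e+02  1.26000785e-01  1.33558900e+02] [ 1.77892923 -1.03086968  0.69924885] r 0.19449428826282955 ang 131.983076947626
pointer deg [-78. -79. -80. -77. -81. -76.] [-26.6 -26.5 -24.7 -24.7 -22.1 -21.8]
```

View pics/c4.png

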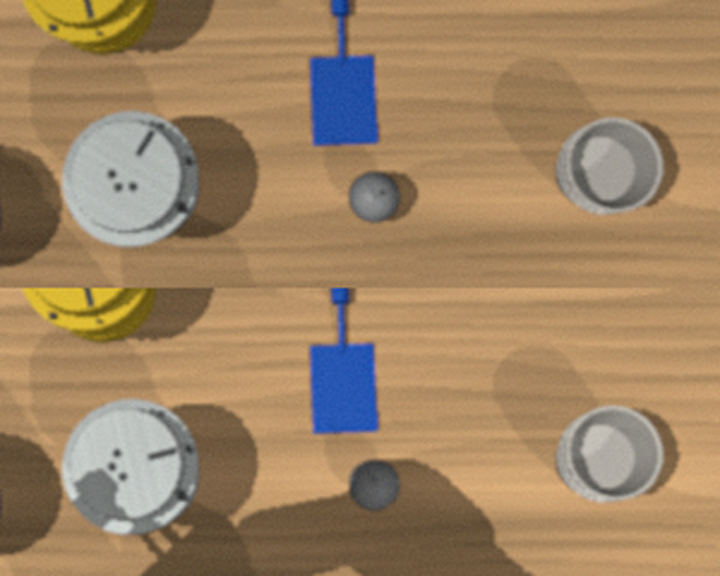

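View pics/a.png

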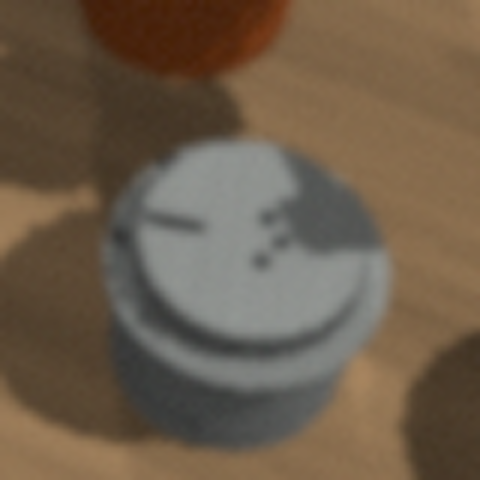

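The pointer, at (160,454) in the lower top view, now aims at the middle stud at (189,448). The canister and the bystanders sit at the same pixels as before, and the hand is clear. Handing in.

```bash
python3 -c "
from cell import env
print(env.get_obs()['joint_velocities'].round(2));print(env.sign_off())"
```

```text
[ 1.33  0.33  1.8   0.09  1.06 -0.38 -0.06]
the job is handed in; nothing more can be done
None
```

The vent is set to half open and the job is handed in; sign-off gave no verdict.

- **How:** I laid the shut fingertip on the dial about 33 mm from the axis and rubbed it clockwise at 5 to 8 N. I lifted off at about 35° of turn, past the hump, and the dial sprang the rest of the way into the click.
- **Dial:** The last scene view put the pointer at about -78°. The middle stud measured -76°, and the start reading was -31°, so it turned about 47°. That is about 0.82 rad with a few degrees of measuring error, and the accepted range is 0.665 to 0.905 rad. The top view also shows the pointer at the middle stud.
- **Surroundings:** By eye, the canister, infuser, ramekins and the visible part of the spatula are at the same pixels in the before and after top views.
- **Hand:** It is clear, about 19 cm to the side and 24 cm up. The clock stood at about 5.5 s.
- **Blemishes:** The first touch peaked at about 17 N for a moment, above the 6 to 10 N range, with no visible effect. The arm was still drifting slightly in free air at hand-in (under 2°/s).

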